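# Get the key fob out from behind the mug and flashlight

## Robot

A 6-joint arm with a two-finger parallel gripper is mounted at the origin on the work surface. World frame = base frame: x ahead of the robot, y to its left, z up, the work surface at z = 0. Lengths are in mm, angles in rad, forces in N, time in s.
With the tool pointing down it reaches from about 350 to 875 mm from the base axis. Payload 4.2 kg.
Tool frame: the origin (TCP) lies midway between the tips of the shut fingers; the grasp point (between the pads) lies 19 mm behind it (arm.grasp_offset is the distance from the TCP to the grasp point, in mm); z points along the fingers, y is the line along which they close (so a half turn about z gives the same grasp; the last joint's range is limited). The gripper opens to 85 mm and grips with 20 to 120 N. Pads are 22 mm wide; open, the fingers measure 114 mm over their backs; the gripper's body (76 mm by 85 mm) begins 54 mm behind the grasp point. The pads swing forward as they close: fully open they stand 13 mm farther back than shut.
Start: joints at [-0.983, 0.385, 0.008, 0, -1.194, -0.259], TCP at [201.832, -591.492, 231.312] pointing down, gripper open.
Joint ranges: [-3.14, 3.14], [-1.21, 2.06], [-1.07, 1.41], [-3.16, 2.05], [-2.99, -0.16], [-3.1, 3.1]. Speed limits (rad/s): [2.79, 2.79, 3.14, 3.14, 3.14, 3.14].

## Interface

Orientations are given as a unit quaternion [x, y, z, w].
In Python, from bench import arm gives the robot as it stands. The module is installed in compiled form; this text tells all that it offers.
- The arm moves only by the tool servo_tool, never from a script. Its argument "increments" is a list of rows, each a list of 7 numbers: the opening, from 0 (shut) to 1 (fully open), then the shift along the tool's x, y, z in m, then the turn, a rotation vector about the tool's x, y, z in degrees. In form: [[grip, x, y, z, ax, ay, az], ...]. A call has 1 to 12 rows; each row is the pose to reach, as a shift and turn from the pose commanded when the call began, along the tool's axes at that moment; what a row does not reach only later rows make up. A row lasts 1/8 s, in which the tool goes at most 62.5 mm and 10.7 degrees, less where a joint would pass 70% of its speed; a pose out of reach is approached as far as the arm can. A call with a gripper value outside its range is refused whole. The fingers move at their own pace and stop on an object; the grip force is fixed at half the most. Time passes only in rows, so rows that repeat a pose let the fingers close. It gives the time, the measured TCP pose, the force, the opening and the grip force at its end, in the units of the state.
- arm.read_state(): the state, without advancing time (a new reading comes with each control period).
- arm.get_image(name): name is "side" or "top"; returns a dict with "color" (480x640x3 uint8, red, green, blue), "fx", "fy", "cx", "cy" (pixels), "rvec" (rotation vector, rad) and "tvec" (3), from world to camera coordinates, as OpenCV has them. Camera axes: x right, y down, z forward; pixel columns grow to the right and rows downward; lengths in mm; the calibration is good to about 2 mm. A picture is of the moment at which its call begins. There is no depth.
- arm.job_done(): hands the job in; it is judged then, once.
Trained networks look in the newest picture that a camera, given by its name, has taken for a name from the list of things; names that differ only in an ending like _2 or _b are one class to them, and where a whole thing is asked for, a point or a joint stands for the part that bears it (a point fixed in the world has none). Each returns a list of dicts, best first, with "p" (0 to 1); they miss things now and then, are a little off and sometimes report something else, mostly with a low value. They report only what shows in the picture. A call takes as long as a camera call. They do not tell look-alikes from the thing itself.
- arm.look_for(camera, thing): "box" ([centre column, centre row, width, height] in pixels, round what is visible of it).
- arm.spot_point(camera, thing): "centre" ([column, row] in pixels: a listed point, or the origin of a listed thing).
The state is a dict: "clock": time; "joints": joint angles; "joint_vel": joint speeds; "joint_efforts": joint torques, N m; "position": TCP position; "ee_rot": TCP orientation; "contact_force": force on the tool from outside, world axes, zero at the start; "wrist_torque": the same for the moment, N m; "gripper_width": finger opening in mm; "grasp_force": force on a finger pad.
Only numpy, scipy, OpenCV 4.12 (cv2) and the standard library are available. Lean on these libraries where they do the work, as an engineer would, in place of code of your own. Each camera call takes 0.05 s, during which the arm holds its last target. There are 200 camera calls.

## Task

The car key fob is hemmed in behind the mug and the flashlight on the metal entry tray. First stand both of them on the rubber mat, then, with both still on the mat, lay the fob flat, buttons up, in the red key dish, and only then put the mug back upright in the middle of its cork coaster and the flashlight back on its head in the middle of the blue pad. Set each thing down rather than dropping it, and leave the cleat buckle, the wax tin and the boot brush where they are.

Things in the scene. Friction and masses are not known exactly. Their poses are not given: they have to be found in the camera images.
- mug: Green ceramic mug on the cork coaster at the start: straight round body 66 mm across, 85 mm high, wall 4 mm, about 0.25 kg. Origin at the centre of its underside, z up; its handle sticks out to its own +y (36 mm beyond the body, 10 mm thick), so grip it across its x, outside the body. At the start the handle points roughly to the robot.
- flashlight: Yellow plastic flashlight standing on its head (lens down) on the blue pad at the start: head 46 mm across up to 26 mm high, narrowing to a round barrel 34 mm across from 42 to 100 mm high, black rubber tail switch on top (105 mm in all), about 0.16 kg. Origin at the centre of its underside, z up along the barrel.
- fob: Black plastic car key fob lying flat on the tray floor behind (beyond, as seen from the robot) and between mug and flashlight: 58 mm along its x, 34 mm along its y, 14 mm thick, a red and a grey button on top, about 0.06 kg. Origin at the centre of its underside, z up. Mug and flashlight stand too close for a gripper to come down on it.
- coaster: Round cork coaster, the mug's place, fixed on the tray floor: 72 mm across, 4 mm thick. Origin at the centre of its underside, z up. The fixed metal tray is 170 by 250 mm, its floor 4 mm and its rim 12 mm above the bench. Coaster and pad lie side by side on it, centres 116 mm apart; which is left varies.
- blue_pad: Square blue plastic pad, the flashlight's place, fixed on the tray floor: 68 mm by 68 mm, 4 mm thick. Origin at the centre of its underside, z up.
- rubber_mat: Dark ribbed rubber mat, the side area, fixed on the bench to one side of the tray: 240 mm along its x, 150 mm along its y, 5 mm thick. Origin at the centre of its underside, z up.
- key_dish: Red enamelled key dish, a shallow open rectangular dish fixed on the bench on the other side of the tray: 160 mm along its x, 130 mm along its y outside, walls 4 mm thick and 14 mm high, floor 4 mm thick. Origin at the centre of its underside, z up.
- cleat_buckle: Steel ice cleat buckle, a flat rectangular frame 60 mm by 44 mm, 8 mm thick, lying loose on the bench. Bystander. Origin at the centre of its underside.
- wax_tin: Round boot wax tin, brass with a dark brown lid, 74 mm across, 27 mm high, loose on the bench. Bystander. Origin at the centre of its underside.
- boot_brush: Wooden boot brush lying on its white bristle block, 50 mm along its x, 120 mm along its y, 38 mm high, loose on the bench. Bystander. Origin at the centre of its underside.
There are look-alikes about, which are no part of the job. There is more than one size of the fob; the job needs the smallest.

How it is judged:
By the outcome, as a careful person would: the job done as asked, in the order asked, and still so for the second after the job is handed in, with the robot touching nothing.
It also fails if it takes over 141 s, if anything falls off the work surface, if the arm or the gripper's body presses on something with over 40 N, if the wrist force passes 120 N, or if a joint passes its speed limit or range.

## Working session

There is one attempt and no reset: what is moved stays moved. The work goes in short steps, Python scripts to look and compute and a tool call to move; the robot and the scene stay as the last step left them, time stands still between calls to the robot, and variables do not carry over. Pictures are saved under pics/ and viewed, at most 14 in all, crops included, and the job is handed in when it is done.

Besides the shell and the picture viewer there is one more tool, called after "Request:" as a command line: name --pt "numbers of a row" for each row, then --argument value for the rest. servo_tool: Moves the arm, as the interface text tells. Its arguments: {"type":"object","properties":{"increments":{"type":"array","items":{"type":"array","items":{"type":"number"}}}},"required":["increments"]}

```bash
mkdir -p pics; cat > h.py <<'E'
import numpy as np, cv2
from bench import arm
def img(n):
    d=arm.get_image(n); d['R']=cv2.Rodrigues(np.array(d['rvec'],float))[0]; d['t']=np.array(d['tvec'],float).ravel(); return d
def save(d,f,crop=None,s=1):
    c=d['color'][:,:,::-1]
    if crop: c=c[crop[1]:crop[3],crop[0]:crop[2]]
    cv2.imwrite('pics/'+f,cv2.resize(c,None,fx=s,fy=s,interpolation=cv2.INTER_CUBIC))
def ray(d,uv,z):
    r=d['R'].T@np.array([(uv[0]-d['cx'])/d['fx'],(uv[1]-d['cy'])/d['fy'],1.]); o=-d['R'].T@d['t']
    return o+r*(z-o[2])/r[2]
def proj(d,p):
    q=d['R']@np.array(p,float)+d['t']; return np.array([d['fx']*q[0]/q[2]+d['cx'],d['fy']*q[1]/q[2]+d['cy']])
E
python3 - <<'E'
from h import *
for n in('top','side'):
    d=img(n); save(d,n+'0.png'); print(n,'cam',-d['R'].T@d['t'],d['fx'])
    for t,z in [('mug',8),('flashlight',8),('fob',4),('coaster',4),('blue_pad',4),('rubber_mat',0),('key_dish',0),('cleat_buckle',0),('wax_tin',0),('boot_brush',0)]:
        for r in arm.spot_point(n,t): 
            if r['p']>.2: print(t,round(r['p'],2),np.round(r['centre']),np.round(ray(d,r['centre'],z)[:2]))
s=arm.read_state();print(s['ee_rot'],s['position'],s['clock'])
E
```

```text
top cam [ 460.2913832     8.86242548 1300.99716774] 614.0299999457176
mug 0.93 [356. 244.] [599. -94.]
flashlight 0.74 [300. 257.] [573.  24.]
fob 0.95 [300. 135.] [840.  22.]
fob 0.82 [360. 152.] [ 801. -106.]
fob 0.71 [326. 232.] [627. -31.]
coaster 0.67 [355. 250.] [587. -92.]
blue_pad 0.66 [303. 254.] [579.  19.]
rubber_mat 0.63 [146. 279.] [531. 350.]
key_dish 0.83 [476. 288.] [ 505. -347.]
cleat_buckle 0.77 [247. 347.] [387. 138.]
wax_tin 0.87 [314. 346.] [388.  -3.]
wax_tin 0.69 [251. 343.] [395. 129.]
wax_tin 0.37 [357. 247.] [595. -97.]
boot_brush 0.96 [376. 345.] [ 387. -132.]
side cam [274.45403241 858.68169268 829.57753562] 508.58562790518664
mug 0.67 [342. 238.] [600. -93.]
flashlight 0.9 [334. 268.] [577.  20.]
fob 0.83 [275. 221.] [791. -91.]
fob 0.72 [236. 242.] [841.  28.]
fob 0.71 [321. 249.] [636. -36.]
coaster 0.48 [345. 239.] [594. -98.]
blue_pad 0.52 [336. 269.] [573.  18.]
rubber_mat 0.94 [293. 384.] [531. 346.]
key_dish 0.91 [403. 193.] [ 516. -367.]
wax_tin 0.88 [413. 283.] [393. -14.]
boot_brush 0.64 [428. 250.] [ 389. -146.]
[-1.63669054e-01  9.86515302e-01 -1.02761764e-05  1.18212309e-05] [ 201.8441588  -591.49840427  231.31700948] 1.1
```

View pics/top0.png

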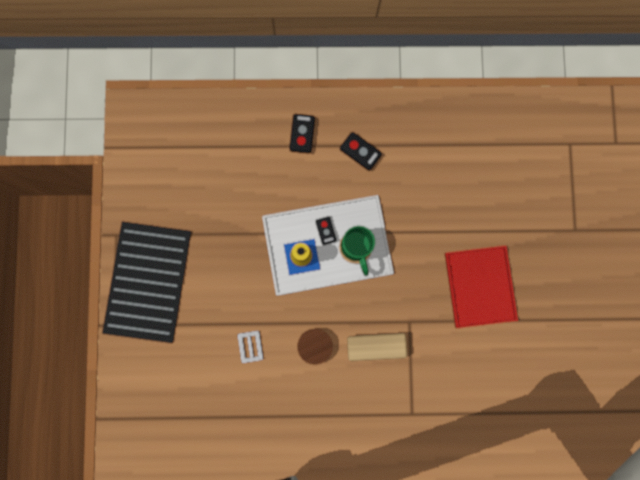

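View pics/side0.png

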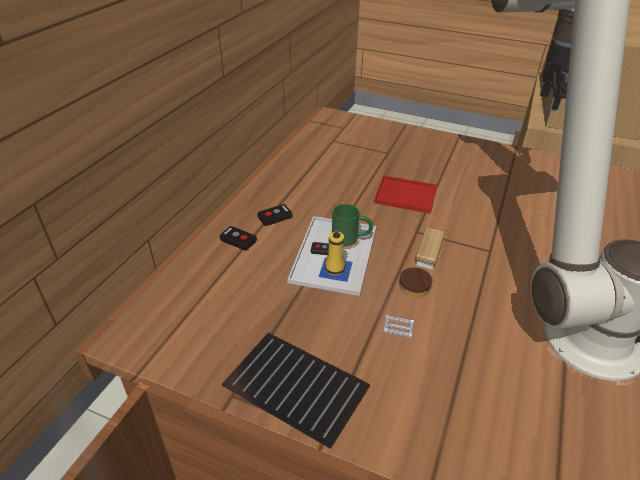

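```bash
python3 - <<'E'
from h import *
d=img('top'); save(d,'c0.png',(250,110,410,290),3.3)
E
```

```text
(no output)
```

View pics/c0.png

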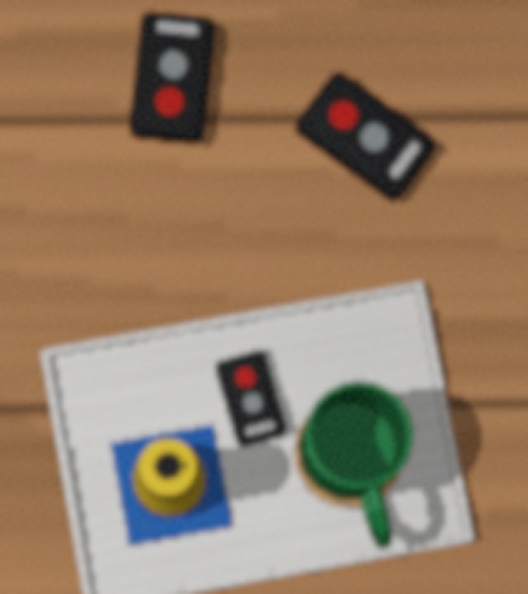

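The fob candidates in the top image are (300,135), (360,152) and (326,231). The one at (326,231) is visibly the smallest, about 58×34 mm, and lies on the tray between mug and flashlight, so it's the target. The red dish is at about (481,287), the mat at (147,281), the mug at (358,243) and the flashlight at (301,255). Next I'll fit the poses to the silhouettes.

```bash
cat > fit.py <<'E'
from h import *
from scipy.optimize import minimize
from scipy.spatial.transform import Rotation as Rot
def circ(r,z,n=40):
    a=np.linspace(0,2*np.pi,n); return np.c_[r*np.cos(a),r*np.sin(a),0*a+z]
def box(x0,x1,y0,y1,z0,z1): return np.array([[x,y,z] for x in(x0,x1) for y in(y0,y1) for z in(z0,z1)],float)
def rect(a,b,z0,z1): return box(-a/2,a/2,-b/2,b/2,z0,z1)
M={'mug':[np.r_[circ(33,0),circ(33,85)],box(-5,5,30,69,15,70)],
 'flashlight':[np.r_[circ(23,0),circ(23,26),circ(17,42)],np.r_[circ(17,42),circ(17,100),circ(12,105)]],
 'fob':[rect(58,34,0,14)],'coaster':[circ(36,4)],'blue_pad':[rect(68,68,0,4)],'rubber_mat':[rect(240,150,0,5)],'key_dish':[rect(160,130,0,14)],'tray':[rect(170,250,0,12)]}
Z={'mug':8,'flashlight':8,'fob':4,'coaster':4,'blue_pad':4,'rubber_mat':0,'key_dish':0,'tray':0}
def mask(d,name,uv,half):
    h=cv2.cvtColor(d['color'],cv2.COLOR_RGB2HSV).astype(int); H,S,V=h[...,0],h[...,1],h[...,2]
    m={'mug':(H>45)&(H<90)&(S>110),'flashlight':(H>21)&(H<33)&(S>150),'fob':V<85,'coaster':(H<25)&(S>60),'blue_pad':(H>100)&(H<130)&(S>120),'rubber_mat':V<70,'key_dish':((H<5)|(H>174))&(S>170),'tray':(S<45)&(V>120)}[name]
    w=np.zeros(m.shape,bool); u,v=map(int,uv); w[max(v-half,0):v+half,max(u-half,0):u+half]=1
    m=(m&w).astype(np.uint8)
    n,l,s,_=cv2.connectedComponentsWithStats(cv2.morphologyEx(m,cv2.MORPH_CLOSE,np.ones((3,3))))
    m=(l==1+np.argmax(s[1:,4])).astype(np.uint8)
    c=cv2.findContours(m,cv2.RETR_EXTERNAL,cv2.CHAIN_APPROX_NONE)[0]
    if name in('blue_pad','tray','rubber_mat','fob','flashlight'): c=[cv2.convexHull(np.vstack(c))]
    cv2.drawContours(m,c,-1,1,-1); return m
def render(d,name,p,z,s=4):
    m=np.zeros((480*s,640*s),np.uint8); c,q=np.cos(p[2]),np.sin(p[2])
    for part in M[name]:
        w=part@np.array([[c,-q,0],[q,c,0],[0,0,1]]).T+[p[0],p[1],z]
        uv=np.array([proj(d,x) for x in w]); cv2.fillConvexPoly(m,cv2.convexHull(np.round((uv+.5)*s).astype(np.int32)),1)
    return cv2.resize(m.astype(np.float32),(640,480),interpolation=cv2.INTER_AREA)
def fit(ds,name,p0,half=60,z=None):
    z=Z[name] if z is None else z
    ms=[mask(d,name,proj(d,[p0[0],p0[1],z+30*(name in('mug','flashlight'))]),half) for d in ds]
    def cost(p):
        o=0
        for d,m in zip(ds,ms):
            r=render(d,name,p,z); o+=1-np.minimum(r,m).sum()/np.maximum(r,m).sum()
        return o/len(ds)
    sx=np.array([p0+np.array(e) for e in([0,0,0],[8,0,0],[0,8,0],[0,0,.15])])
    r=minimize(cost,p0,method='Nelder-Mead',options=dict(initial_simplex=sx,xatol=.05,fatol=1e-4,maxiter=150))
    return r.x,r.fun
def to(x,y,z,yaw):
    "tool-frame shift (m) & z turn(deg); yaw=deg of tool y in world"
    s=arm.read_state(); R=Rot.from_quat(s['ee_rot']).as_matrix()
    sh=R.T@(np.array([x,y,z])-s['position'])/1000
    cur=np.degrees(np.arctan2(R[1,1],R[0,1])); t=(cur-yaw+90)%180-90
    print('shift',np.round(sh,4),'turn',round(t,1),'tilt',np.round(R[:,2],3),'j6',round(s['joints'][5],2))
E
python3 - <<'E'
from fit import *
T,S=img('top'),img('side')
G={'mug':(595,-93,np.radians(185)),'flashlight':(575,22,0),'fob':(630,-33,.15),'blue_pad':(575,20,.15),'rubber_mat':(531,348,-.1),'key_dish':(510,-350,.1),'tray':(600,-30,.15)}
for n,g in G.items():
    for nm,ds in(('top',[T]),('side',[S])):
        p,f=fit(ds,n,np.array(g),130 if n in('rubber_mat','key_dish','tray') else 24 if n=='fob' else 60); print(n,nm,np.round(p[:2],1),round(np.degrees(p[2]),1),round(f,3))
E
```

```text
mug top [594.  -92.5] 232.1 0.262
mug side [559.1 -85.3] 200.9 0.965
flashlight top [576.8  23.2] 7.6 0.192
flashlight side [577.7  19.2] -0.0 0.107
fob top [629.  -30.4] 13.4 0.143
fob side [630.3 -36.7] 20.0 0.291
blue_pad top [577.   21.3] 10.7 0.112
blue_pad side [575.1  21. ] 10.6 0.106
rubber_mat top [526.7 347.6] -8.6 0.027
rubber_mat side [526.2 346.6] -8.4 0.013
key_dish top [ 507.2 -356. ] 6.7 0.04
key_dish side [ 507.9 -359. ] 6.3 0.027
tray top [599.8 -32.3] 9.8 0.026
tray side [599.9 -34.6] 9.8 0.019
```

```bash
sed -i "s/(H>45)&(H<90)&(S>110)/(H>45)\&(H<90)\&(S>90)\&(V<150)/" fit.py; python3 - <<'E'
from fit import *
T,S=img('top'),img('side')
h=cv2.cvtColor(T['color'],cv2.COLOR_RGB2HSV); print(h[236,355],h[250,350],h[268,364]); h=cv2.cvtColor(S['color'],cv2.COLOR_RGB2HSV); print(h[225,345])
for hh in(45,):
  for nm,ds in(('top',[T]),('side',[S])):
    p,f=fit(ds,'mug',np.array((596,-93,np.radians(192))),hh);print(nm,p,np.degrees(p[2]),f)
m=mask(T,'mug',(358,245),45); ys,xs=np.nonzero(m); print(xs.min(),xs.max(),ys.min(),ys.max(),m.sum(), render(T,'mug',(596,-93,3.35),8).sum())
im=T['color'].copy()
for k,p,z in(('mug',(596,-93,3.35),8),('flashlight',(577,21,0),8),('fob',(629.5,-33,.25),4),('blue_pad',(576.3,21.2,.18),4)):
    c=cv2.findContours((render(T,k,p,z)>.5).astype(np.uint8),0,2)[0]; cv2.drawContours(im,c,-1,(255,0,255),1)
T['color']=im; save(T,'c1.png',(260,190,400,300),5)
E
```

```text
[ 70 154  76] [ 71 165  74] [ 71 180 106]
[56 94 87]
top [593.43012496 -92.7444768    4.02926758] 230.86002705868415 0.24140185117721558
side [ 599.15567272 -112.86321747    3.46869648] 198.74166894659194 0.42072415351867676
341 374 227 274 938 1124.0625
```

View pics/c1.png

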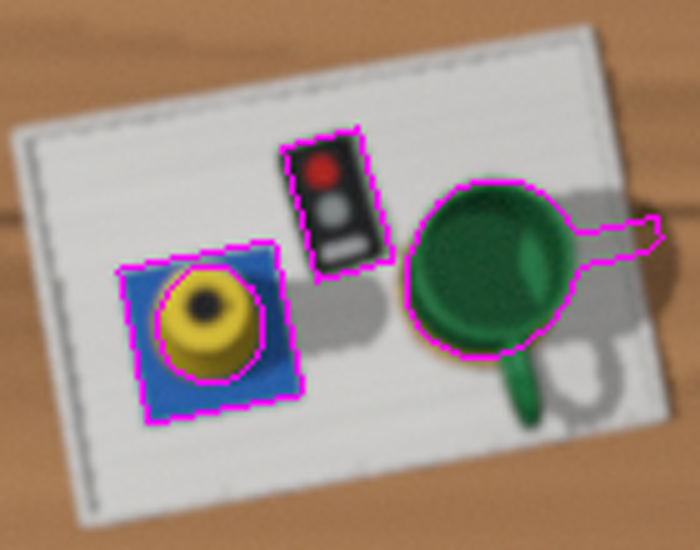

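```bash
python3 - <<'E'
from fit import *
T,S=img('top'),img('side')
for nm,ds in(('top',[T]),('side',[S])):
    p,f=fit(ds,'mug',np.array((596,-93,np.radians(98))),45);print(nm,p,np.degrees(p[2]),f)
to(596,-93,160,100-90)
to(596,-93,160,100)
E
```

```text
top [596.95820711 -92.98638022   1.82490361] 104.55927491777169 0.17238348722457886
side [ 598.2926253  -100.10283785    1.80263098] 103.28314700849872 0.4361841082572937
shift [-0.534   0.3445  0.0713] turn -81.2 tilt [-0.  0. -1.] j6 -0.26
shift [-0.534   0.3445  0.0713] turn 8.8 tilt [-0.  0. -1.] j6 -0.26
```

Request:
servo_tool --pt "1 -0.27 0.172 0.0 0 0 3" --pt "1 -0.27 0.172 0.0 0 0 3" --pt "1 -0.27 0.172 0.0 0 0 3" --pt "1 -0.27 0.172 0.0 0 0 3" --pt "1 -0.535 0.3445 0.071 0 0 5.9" --pt "1 -0.535 0.3445 0.071 0 0 5.9" --pt "1 -0.535 0.3445 0.071 0 0 5.9" --pt "1 -0.535 0.3445 0.071 0 0 5.9" --pt "1 -0.535 0.3445 0.071 0 0 5.9" --pt "1 -0.535 0.3445 0.071 0 0 5.9" --pt "1 -0.535 0.3445 0.071 0 0 5.9" --pt "1 -0.535 0.3445 0.071 0 0 5.9"

```text
clock: 2.95
position: [597.1, -92.0, 159.8]
ee_rot: [-0.113, 0.994, -0.0, -0.001]
contact_force: [-0.2, 0.4, -0.5]
gripper_width: 85.4
grasp_force: 0.0
```

```bash
python3 -c "
from fit import *
to(597,-93,42,103)"
```

```text
shift [ 1.000e-04 -1.000e-03  1.178e-01] turn 0.0 tilt [-0.001 -0.    -1.   ] j6 -1.46
```

Request:
servo_tool --pt "1 0 -0.001 0.04 0 0 0" --pt "1 0 -0.001 0.07 0 0 0" --pt "1 0 -0.001 0.095 0 0 0" --pt "1 0 -0.001 0.118 0 0 0" --pt "1 0 -0.001 0.118 0 0 0" --pt "0.6 0 -0.001 0.118 0 0 0" --pt "0.4 0 -0.001 0.118 0 0 0" --pt "0.4 0 -0.001 0.118 0 0 0" --pt "0.4 0 -0.001 0.118 0 0 0" --pt "0.4 0 -0.001 0.118 0 0 0"

```text
clock: 4.2
position: [598.3, -93.9, 44.3]
ee_rot: [-0.113, 0.994, -0.0, 0.002]
contact_force: [-0.3, -1.0, 6.4]
gripper_width: 63.9
grasp_force: 66.8
```

Request:
servo_tool --pt "0.4 0 0 -0.02 0 0 0" --pt "0.4 0 0 -0.06 0 0 0" --pt "0.4 0 0 -0.1 0 0 0" --pt "0.4 0 0 -0.1 0 0 0"

```text
clock: 4.7
position: [599.1, -93.5, 145.9]
ee_rot: [-0.113, 0.994, -0.0, 0.004]
contact_force: [-0.2, -0.4, -3.2]
gripper_width: 63.7
grasp_force: 66.7
```

```bash
python3 -c "
from fit import *
to(596,337,144,103); to(596,337,50,103); s=arm.read_state(); print(s['contact_force'],s['grasp_force'],s['position'])
T=img('top');save(T,'t1.png');print(arm.look_for('top','mug')[:1])"
```

```text
shift [-0.0936  0.4203  0.0021] turn -0.0 tilt [ 0.007  0.    -1.   ] j6 -1.46
shift [-0.0929  0.4204  0.0961] turn -0.0 tilt [ 0.007  0.    -1.   ] j6 -1.46
[-0.21291698 -0.37524319 -3.16245134] 66.67653947124563 [599.0545678  -93.52893364 145.9051045 ]
[{'box': [360.9, 259.1, 24.8, 29.0], 'p': 0.58}]
```

View pics/t1.png

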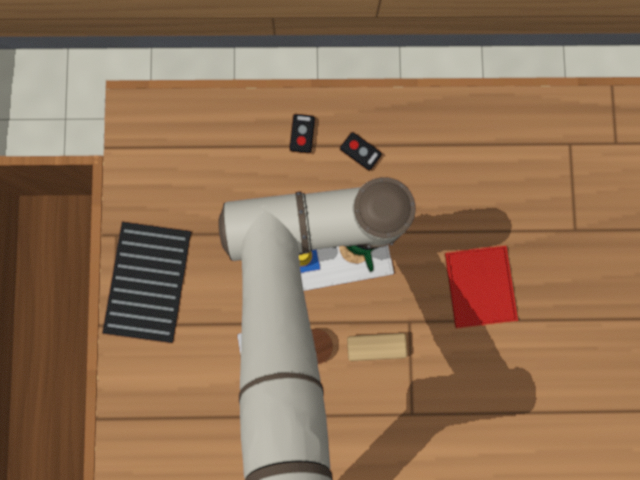

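Request:
servo_tool --pt "0.4 0 0 -0.03 0 0 0" --pt "0.4 0 0 -0.06 0 0 0" --pt "0.4 0 0 -0.06 0 0 0" --pt "0.4 -0.012 0.05 -0.06 0 0 0" --pt "0.4 -0.024 0.1 -0.06 0 0 0" --pt "0.4 -0.036 0.15 -0.06 0 0 0" --pt "0.4 -0.047 0.2 -0.06 0 0 0" --pt "0.4 -0.058 0.25 -0.06 0 0 0" --pt "0.4 -0.07 0.3 -0.06 0 0 0" --pt "0.4 -0.08 0.35 -0.06 0 0 0" --pt "0.4 -0.088 0.39 -0.06 0 0 0" --pt "0.4 -0.0935 0.42 -0.06 0 0 0"

```text
clock: 6.3
position: [592.6, 337.9, 198.2]
ee_rot: [-0.113, 0.994, -0.001, -0.003]
contact_force: [0.7, 0.1, -2.3]
gripper_width: 63.7
grasp_force: 67.3
```

```bash
python3 -c "
from fit import *
to(596,337,46,103); s=arm.read_state(); print(s['contact_force'],s['position'])"
```

```text
shift [-0.0041 -0.0013  0.1522] turn -0.0 tilt [-0.005 -0.003 -1.   ] j6 -2.1
[ 0.67771343  0.13405091 -2.3392717 ] [592.55372306 337.8701322  198.19704876]
```

Request:
servo_tool --pt "0.4 0 0 0.04 0 0 0" --pt "0.4 0 0 0.08 0 0 0" --pt "0.4 0 0 0.115 0 0 0" --pt "0.4 0 0 0.14 0 0 0" --pt "0.4 0 0 0.15 0 0 0" --pt "0.4 0 0 0.152 0 0 0" --pt "0.4 0 0 0.154 0 0 0" --pt "0.4 0 0 0.154 0 0 0"

```text
clock: 7.3
position: [594.6, 336.9, 49.3]
ee_rot: [-0.113, 0.994, 0.001, 0.001]
contact_force: [-0.8, -0.4, -2.2]
gripper_width: 63.8
grasp_force: 67.2
```

Request:
servo_tool --pt "0.4 0 0 0.002 0 0 0" --pt "0.4 0 0 0.003 0 0 0" --pt "0.4 0 0 0.003 0 0 0"

```text
clock: 7.68
position: [594.2, 336.6, 45.3]
ee_rot: [-0.113, 0.994, 0.0, -0.0]
contact_force: [-0.0, -0.3, -2.2]
gripper_width: 63.6
grasp_force: 67.2
```

Request:
servo_tool --pt "0.4 0 0 0.001 0 0 0" --pt "0.4 0 0 0.002 0 0 0" --pt "0.4 0 0 0.003 0 0 0" --pt "0.4 0 0 0.003 0 0 0"

```text
clock: 8.18
position: [594.2, 336.5, 42.1]
ee_rot: [-0.113, 0.994, -0.0, -0.0]
contact_force: [0.1, -0.8, -1.9]
gripper_width: 63.5
grasp_force: 67.2
```

Request:
servo_tool --pt "0.4 0 0 0.001 0 0 0" --pt "0.4 0 0 0.0015 0 0 0" --pt "0.4 0 0 0.0015 0 0 0"

```text
clock: 8.55
position: [594.3, 336.7, 41.4]
ee_rot: [-0.113, 0.994, 0.0, 0.0]
contact_force: [-1.3, 0.1, 1.3]
gripper_width: 63.5
grasp_force: 67.4
```

Request:
servo_tool --pt "0.85 0 0 0 0 0 0" --pt "1 0 0 0 0 0 0" --pt "1 0 0 0 0 0 0" --pt "1 0 0 0 0 0 0" --pt "1 0 0 -0.03 0 0 0" --pt "1 0 0 -0.08 0 0 0" --pt "1 0 0 -0.14 0 0 0" --pt "1 0 0 -0.14 0 0 0"

```text
clock: 9.55
position: [597.1, 338.5, 188.0]
ee_rot: [-0.113, 0.994, 0.003, 0.006]
contact_force: [0.4, 0.2, -0.0]
gripper_width: 85.2
grasp_force: 0.0
```

```bash
python3 -c "
from fit import *
to(577,21,180,103); print(arm.read_state()['position'])
T=img('top');S=img('side');save(S,'s2.png')
for n in('top','side'):
  d=T if n=='top' else S
  for r in arm.spot_point(n,'mug')[:2]: print(n,r['p'],ray(d,r['centre'],5))"
```

```text
shift [ 0.091  -0.3049  0.0053] turn -0.0 tilt [ 0.011  0.008 -1.   ] j6 -2.1
[597.08579765 338.47575039 188.03410801]
top 0.56 [600.49903411 335.7533327    5.        ]
top 0.27 [578.45341306  26.23369731   5.        ]
side 0.89 [599.39303079 330.71045669   5.        ]
```

View pics/s2.png

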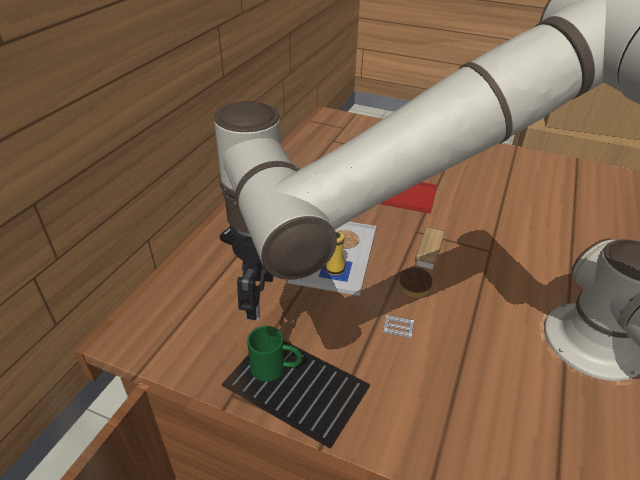

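Mug stands upright on the mat at side px (267,353). Next is the flashlight.

Request:
servo_tool --pt "1 0.03 -0.1 0 0 0 0" --pt "1 0.06 -0.2 0 0 0 0" --pt "1 0.0895 -0.3035 0 0 0 0" --pt "1 0.0895 -0.3035 0 0 0 0" --pt "1 0.0895 -0.3035 0 0 0 0" --pt "1 0.0895 -0.3035 0 0 0 0" --pt "1 0.0895 -0.3035 0 0 0 0" --pt "1 0.0895 -0.3035 0 0 0 0" --pt "1 0.0895 -0.3035 0 0 0 0"

```text
clock: 10.88
position: [575.1, 22.1, 180.5]
ee_rot: [-0.114, 0.994, -0.0, -0.0]
contact_force: [0.7, 0.0, 0.4]
gripper_width: 85.2
grasp_force: 0.0
```

```bash
python3 -c "
from fit import *
to(577,21,64,103)
S=img('side')
print(fit([S],'flashlight',np.array([577,21,0.])))
for r in arm.spot_point('side','flashlight')[:2]: print(r['p'],ray(S,r['centre'],8))"
```

```text
shift [-0.0017 -0.0015  0.1165] turn 0.1 tilt [-0. -0. -1.] j6 -1.66
(array([5.77491991e+02, 1.92563648e+01, 5.18774175e-02]), np.float64(0.12106478214263916))
0.58 [577.78810504  21.32348303   8.        ]
0.57 [624.62256439 -13.97487911   8.        ]
```

Request:
servo_tool --pt "1 -0.002 -0.0015 0.04 0 0 0" --pt "1 -0.002 -0.0015 0.075 0 0 0" --pt "1 -0.002 -0.0015 0.1 0 0 0" --pt "1 -0.002 -0.0015 0.1165 0 0 0" --pt "1 -0.002 -0.0015 0.1165 0 0 0" --pt "0.6 -0.002 -0.0015 0.1165 0 0 0" --pt "0.3 -0.002 -0.0015 0.1165 0 0 0" --pt "0.2 -0.002 -0.0015 0.1165 0 0 0" --pt "0.2 -0.002 -0.0015 0.1165 0 0 0" --pt "0.2 -0.002 -0.0015 0.1165 0 0 0" --pt "0.2 -0.002 -0.0015 0.1165 0 0 0"

```text
clock: 12.35
position: [577.9, 20.0, 65.3]
ee_rot: [-0.113, 0.994, 0.0, 0.001]
contact_force: [-1.0, 1.7, 5.7]
gripper_width: 32.3
grasp_force: 58.7
```

Request:
servo_tool --pt "0.2 0 0 -0.02 0 0 0" --pt "0.2 0 0 -0.06 0 0 0" --pt "0.2 0 0 -0.1 0 0 0" --pt "0.2 0 0 -0.11 0 0 0" --pt "0.2 0 0 -0.11 0 0 0"

```text
clock: 12.98
position: [576.7, 19.7, 173.7]
ee_rot: [-0.112, 0.994, 0.0, -0.0]
contact_force: [0.2, -0.6, -2.0]
gripper_width: 32.3
grasp_force: 59.1
```

```bash
python3 -c "
from fit import *
to(452,358,174,103);s=arm.read_state(); print(s['position'],s['contact_force'])"
```

```text
shift [ 0.046   0.3576 -0.    ] turn -0.1 tilt [-0.001  0.001 -1.   ] j6 -1.66
[576.68256827  19.72325786 173.67602319] [ 0.16415004 -0.6479015  -2.01548742]
```

Request:
servo_tool --pt "0.2 0.008 0.05 0 0 0 0" --pt "0.2 0.015 0.1 0 0 0 0" --pt "0.2 0.022 0.15 0 0 0 0" --pt "0.2 0.028 0.2 0 0 0 0" --pt "0.2 0.034 0.25 0 0 0 0" --pt "0.2 0.04 0.3 0 0 0 0" --pt "0.2 0.044 0.34 0 0 0 0" --pt "0.2 0.046 0.3575 0 0 0 0" --pt "0.2 0.046 0.3575 0.03 0 0 0" --pt "0.2 0.046 0.3575 0.06 0 0 0" --pt "0.2 0.046 0.3575 0.09 0 0 0" --pt "0.2 0.046 0.3575 0.1 0 0 0"

```text
clock: 14.48
position: [451.2, 355.5, 71.1]
ee_rot: [-0.112, 0.994, -0.002, -0.002]
contact_force: [-0.2, -1.3, -2.1]
gripper_width: 32.0
grasp_force: 59.4
```

Request:
servo_tool --pt "0.2 0 0 0.003 0 0 0" --pt "0.2 0 0 0.005 0 0 0" --pt "0.2 0 0 0.006 0 0 0" --pt "0.2 0 0 0.006 0 0 0" --pt "0.2 0 0 0.006 0 0 0"

```text
clock: 15.1
position: [452.5, 358.1, 68.8]
ee_rot: [-0.113, 0.994, 0.0, 0.0]
contact_force: [0.2, -1.0, -2.2]
gripper_width: 32.2
grasp_force: 59.4
```

Request:
servo_tool --pt "0.2 0 0 0.002 0 0 0" --pt "0.2 0 0 0.004 0 0 0" --pt "0.2 0 0 0.005 0 0 0" --pt "0.2 0 0 0.006 0 0 0" --pt "0.2 0 0 0.006 0 0 0"

```text
clock: 15.72
position: [452.4, 357.9, 62.4]
ee_rot: [-0.113, 0.994, -0.0, -0.0]
contact_force: [-0.4, 0.1, -0.3]
gripper_width: 32.2
grasp_force: 59.7
```

Request:
servo_tool --pt "0.2 0 0 0.0005 0 0 0" --pt "0.2 0 0 0.0005 0 0 0" --pt "0.6 0 0 0.0005 0 0 0" --pt "1 0 0 0.0005 0 0 0" --pt "1 0 0 0.0005 0 0 0" --pt "1 0 0 0.0005 0 0 0" --pt "1 0 0 -0.04 0 0 0" --pt "1 0 0 -0.1 0 0 0" --pt "1 0 0 -0.15 0 0 0" --pt "1 0 0 -0.16 0 0 0" --pt "1 0 0 -0.16 0 0 0"

```text
clock: 17.1
position: [452.2, 357.9, 222.6]
ee_rot: [-0.113, 0.994, 0.001, 0.0]
contact_force: [-0.5, -0.1, -0.5]
gripper_width: 85.2
grasp_force: 0.0
```

```bash
python3 -c "
from fit import *
T=img('top');S=img('side');save(S,'s3.png',(200,180,440,460),2)
save(T,'t3.png')
for nm,d in(('top',T),('side',S)):
  print(nm,'fob',fit([d],'fob',np.array([629,-32,.24]),22)); print('pad',fit([d],'blue_pad',np.array([576,21,.18])));
  print([ (round(r['p'],2),np.round(ray(d,r['centre'],4),1)) for r in arm.spot_point(nm,'coaster')[:2]])
  print([ (round(r['p'],2),np.round(ray(d,r['centre'],4),1)) for r in arm.spot_point(nm,'fob')[:3]])
"
```

```text
top fob (array([ 6.29549732e+02, -3.03384717e+01,  3.00650718e-01]), np.float64(0.16568362712860107))
pad (array([5.75401447e+02, 2.10689864e+01, 1.80373642e-01]), np.float64(0.09878528118133545))
[(0.68, array([588.4, -86.4,   4. ]))]
[(0.96, array([629.1, -25.1,   4. ])), (0.66, array([839.5,  17.4,   4. ])), (0.61, array([ 800.9, -112.1,    4. ]))]
side fob (array([605.51244332, -19.55363422,   0.62192474]), np.float64(0.7622837424278259))
pad (array([5.79741144e+02, 1.77436878e+01, 2.43143339e-01]), np.float64(0.9882722496986389))
[]
[(0.77, array([837.2,  32.7,   4. ])), (0.57, array([ 802.8, -117.7,    4. ]))]
```

View pics/s3.png

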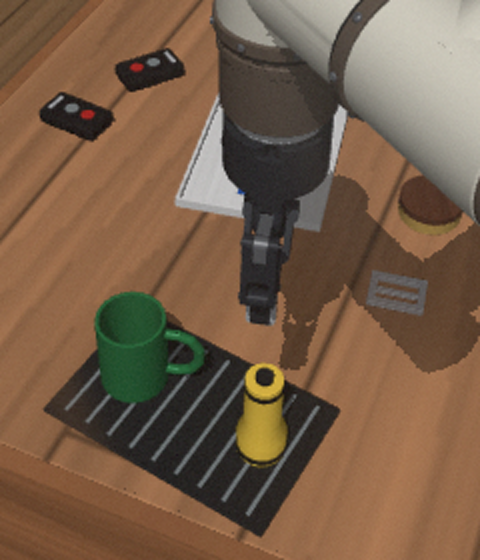

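Mug and flashlight stand on the mat. Next I'll check the fob and coaster in the top view with overlays.

```bash
python3 - <<'E'
from fit import *
T=img('top'); im=T['color'].copy()
R=cv2.resize(im[190:300,260:400],None,fx=5,fy=5,interpolation=cv2.INTER_CUBIC)
def ov(k,p,z):
    o=[]
    for part in M[k]:
        c,q=np.cos(p[2]),np.sin(p[2]); w=part@np.array([[c,-q,0],[q,c,0],[0,0,1]]).T+[p[0],p[1],z]
        uv=(np.array([proj(T,x) for x in w])-[260,190]+.5)*5
        cv2.polylines(R,[cv2.convexHull(uv.astype(np.float32)).astype(np.int32)],True,(255,0,255),1)
ov('fob',(629.5,-31,.24),4); ov('coaster',(596.5,-93.3,0),4); ov('blue_pad',(576.5,21.2,.175),4)
cv2.imwrite('pics/c4.png',R[:,:,::-1]); 
E
```

```text
(no output)
```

View pics/c4.png

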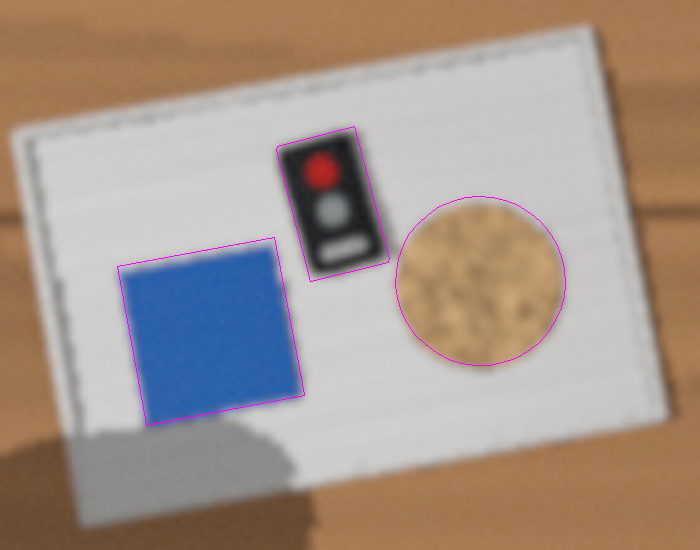

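```bash
python3 -c "
from fit import *
to(629.5,-32,150,104)"
```

```text
shift [-0.0858 -0.4193  0.0716] turn -1.1 tilt [-0.001 -0.002 -1.   ] j6 -2.29
```

Request:
servo_tool --pt "1 -0.0286 -0.14 0 0 0 -1.1" --pt "1 -0.0286 -0.14 0 0 0 -1.1" --pt "1 -0.057 -0.28 0.03 0 0 -1.1" --pt "1 -0.057 -0.28 0.03 0 0 -1.1" --pt "0.7 -0.0858 -0.4193 0.0716 0 0 -1.1" --pt "0.7 -0.0858 -0.4193 0.0716 0 0 -1.1" --pt "0.7 -0.0858 -0.4193 0.0716 0 0 -1.1" --pt "0.7 -0.0858 -0.4193 0.0716 0 0 -1.1" --pt "0.7 -0.0858 -0.4193 0.0716 0 0 -1.1" --pt "0.7 -0.0858 -0.4193 0.0716 0 0 -1.1" --pt "0.7 -0.0858 -0.4193 0.0716 0 0 -1.1"

```text
clock: 18.82
position: [629.9, -30.3, 151.4]
ee_rot: [-0.123, 0.992, 0.0, 0.001]
contact_force: [0.3, 0.4, -0.3]
gripper_width: 59.9
grasp_force: 0.0
```

```bash
python3 -c "
from fit import *
to(629.5,-32,7,104); s=arm.read_state();print(s['position'],s['gripper_width'])
S=img('side');save(S,'s4.png',(260,180,420,300),4)"
```

```text
shift [ 0.001  -0.0016  0.1444] turn 0.2 tilt [ 0.001  0.    -1.   ] j6 -1.53
[629.8829376  -30.27265451 151.40532063] 59.941065166381485
```

View pics/s4.png

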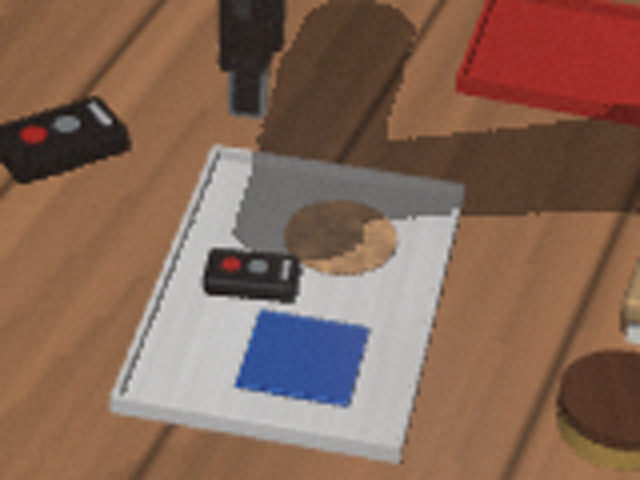

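The side view shows the fob lying clear between pad and coaster, with no obstacle for the fingers (crop px 250,272).

Request:
servo_tool --pt "0.7 0.001 -0.0016 0.05 0 0 0" --pt "0.7 0.001 -0.0016 0.09 0 0 0" --pt "0.7 0.001 -0.0016 0.12 0 0 0" --pt "0.7 0.001 -0.0016 0.136 0 0 0" --pt "0.7 0.001 -0.0016 0.1425 0 0 0" --pt "0.7 0.001 -0.0016 0.1425 0 0 0" --pt "0.7 0.001 -0.0016 0.1425 0 0 0"

```text
clock: 19.75
position: [630.2, -33.2, 9.5]
ee_rot: [-0.122, 0.992, -0.0, 0.001]
contact_force: [-0.2, -0.0, 0.4]
gripper_width: 59.7
grasp_force: 0.0
```

Request:
servo_tool --pt "0.5 0 0 0 0 0 0" --pt "0.3 0 0 0 0 0 0" --pt "0.2 0 0 0 0 0 0" --pt "0.2 0 0 0 0 0 0" --pt "0.2 0 0 0 0 0 0" --pt "0.2 0 0 0 0 0 0"

```text
clock: 20.5
position: [630.0, -33.3, 9.4]
ee_rot: [-0.122, 0.992, -0.0, 0.001]
contact_force: [-1.4, 1.0, 5.3]
gripper_width: 31.9
grasp_force: 60.9
```

Request:
servo_tool --pt "0.2 0 0 -0.02 0 0 0" --pt "0.2 0 0 -0.06 0 0 0" --pt "0.2 0 0 -0.09 0 0 0" --pt "0.2 0 0 -0.09 0 0 0" --pt "0.2 0 0 -0.09 0 0 0"

```text
clock: 21.12
position: [628.3, -33.4, 97.0]
ee_rot: [-0.122, 0.993, 0.0, -0.001]
contact_force: [-0.2, -0.7, -1.0]
gripper_width: 31.9
grasp_force: 60.2
```

```bash
python3 -c "
from fit import *
to(507.5,-357,99,98); s=arm.read_state();print(s['position'],s['contact_force'])
S=img('side');save(S,'s5.png',(260,160,460,300),3.5)"
```

```text
shift [ 0.1955 -0.2848 -0.0018] turn 6.0 tilt [-0.002  0.    -1.   ] j6 -1.53
[628.30696943 -33.38909095  97.0372055 ] [-0.21186822 -0.67566875 -1.04794994]
```

View pics/s5.png

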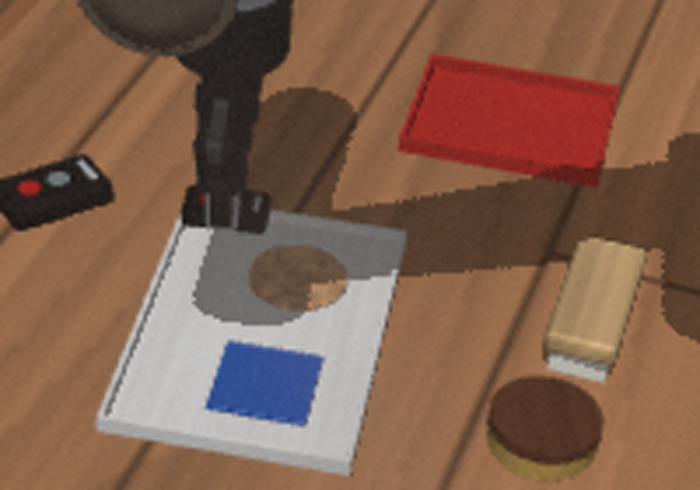

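Fob is held level in the gripper (crop px 225,208). Carry it to the dish.

Request:
servo_tool --pt "0.2 0.03 -0.044 0 0 0 1" --pt "0.2 0.06 -0.087 0 0 0 2" --pt "0.2 0.09 -0.13 0 0 0 3" --pt "0.2 0.12 -0.174 0 0 0 4" --pt "0.2 0.15 -0.218 0 0 0 5" --pt "0.2 0.18 -0.262 0 0 0 6" --pt "0.2 0.1955 -0.285 0 0 0 6" --pt "0.2 0.1955 -0.285 0.02 0 0 6" --pt "0.2 0.1955 -0.285 0.045 0 0 6" --pt "0.2 0.1955 -0.285 0.065 0 0 6" --pt "0.2 0.1955 -0.285 0.075 0 0 6" --pt "0.2 0.1955 -0.285 0.075 0 0 6"

```text
clock: 22.68
position: [508.0, -357.0, 21.8]
ee_rot: [-0.07, 0.998, 0.001, -0.001]
contact_force: [-0.0, -0.2, -0.3]
gripper_width: 32.0
grasp_force: 60.2
```

Request:
servo_tool --pt "0.2 0 0 0.003 0 0 0" --pt "0.2 0 0 0.006 0 0 0" --pt "0.2 0 0 0.008 0 0 0" --pt "0.2 0 0 0.008 0 0 0" --pt "0.2 0 0 0.008 0 0 0"

```text
clock: 23.3
position: [508.9, -357.3, 15.4]
ee_rot: [-0.07, 0.998, -0.0, 0.0]
contact_force: [-0.7, 0.7, -0.6]
gripper_width: 32.2
grasp_force: 60.2
```

Request:
servo_tool --pt "0.2 0 0 0.002 0 0 0" --pt "0.2 0 0 0.004 0 0 0" --pt "0.2 0 0 0.005 0 0 0" --pt "0.2 0 0 0.005 0 0 0" --pt "0.2 0 0 0.005 0 0 0"

```text
clock: 23.92
position: [508.8, -357.3, 10.2]
ee_rot: [-0.07, 0.998, -0.0, 0.0]
contact_force: [0.3, 0.4, -0.6]
gripper_width: 32.2
grasp_force: 60.2
```

Request:
servo_tool --pt "0.2 0 0 0.0005 0 0 0" --pt "0.2 0 0 0.001 0 0 0" --pt "0.2 0 0 0.001 0 0 0"

```text
clock: 24.3
position: [508.8, -357.3, 9.5]
ee_rot: [-0.07, 0.998, -0.0, 0.0]
contact_force: [-0.2, 0.1, 1.4]
gripper_width: 32.1
grasp_force: 60.4
```

Contact. Open partly and lift.

Request:
servo_tool --pt "0.45 0 0 0 0 0 0" --pt "0.6 0 0 0 0 0 0" --pt "0.6 0 0 0 0 0 0" --pt "0.6 0 0 0 0 0 0" --pt "0.6 0 0 -0.03 0 0 0" --pt "0.6 0 0 -0.08 0 0 0" --pt "0.7 0 0 -0.14 0 0 0" --pt "0.8 0 0 -0.2 0 0 0" --pt "1 0 0 -0.2 0 0 0"

```text
clock: 25.42
position: [511.5, -358.8, 216.0]
ee_rot: [-0.07, 0.997, -0.003, 0.006]
contact_force: [-0.9, -0.0, 0.1]
gripper_width: 83.6
grasp_force: 0.0
```

```bash
python3 -c "
from fit import *
S=img('side');save(S,'s6.png',(340,120,500,260),4)
print([ (round(r['p'],2),np.round(ray(S,r['centre'],4),1)) for r in arm.spot_point('side','fob')[:3]])
T=img('top')
print('mug',fit([T],'mug',np.array([596,337,1.8]),45,5),fit([S],'mug',np.array([596,337,1.8]),45,5))
print('fl',fit([T],'flashlight',np.array([452,358,0.]),45,5),fit([S],'flashlight',np.array([452,358,0.]),45,5))
s=arm.read_state();print(s['position']); to(596,337,200,103)"
```

```text
[(0.84, array([830.3,  29.2,   4. ])), (0.73, array([ 800.6, -107.9,    4. ])), (0.72, array([572.4,  21.5,   4. ]))]
mug (array([594.21471765, 336.86253572,   1.81410275]), np.float64(0.06619691848754883)) (array([594.16899344, 333.92899434,   1.8165445 ]), np.float64(0.06396293640136719))
fl (array([4.53583989e+02, 3.60676518e+02, 2.55221661e-03]), np.float64(0.07405197620391846)) (array([4.51880374e+02, 3.57044045e+02, 1.14708372e-01]), np.float64(0.07612097263336182))
[ 508.12095573 -356.81252836  208.29452035]
shift [-0.1838  0.6748  0.009 ] turn -5.0 tilt [-0.001  0.001 -1.   ] j6 -1.08
```

View pics/s6.png

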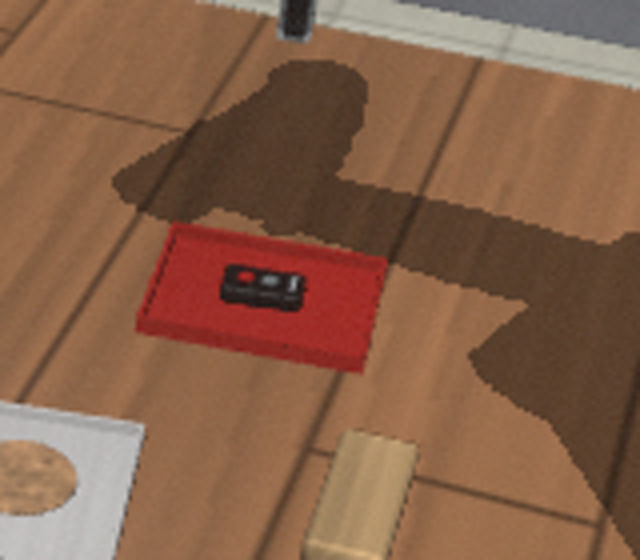

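Request:
servo_tool --pt "1 -0.09 0.33 0 0 0 -5" --pt "1 -0.09 0.33 0 0 0 -5" --pt "1 -0.09 0.33 0 0 0 -5" --pt "1 -0.09 0.33 0 0 0 -5" --pt "1 -0.09 0.33 0 0 0 -5" --pt "1 -0.09 0.33 0 0 0 -5" --pt "1 -0.184 0.675 0 0 0 -5" --pt "1 -0.184 0.675 0 0 0 -5" --pt "1 -0.184 0.675 0 0 0 -5" --pt "1 -0.184 0.675 0 0 0 -5" --pt "1 -0.184 0.675 0 0 0 -5" --pt "1 -0.184 0.675 0 0 0 -5"

```text
clock: 27.08
position: [595.7, 339.0, 206.2]
ee_rot: [-0.114, 0.993, -0.001, -0.002]
contact_force: [0.1, -0.4, 0.1]
gripper_width: 85.5
grasp_force: 0.0
```

Request:
servo_tool --pt "1 0 0 0 0 0 0" --pt "1 0 0 0 0 0 0"

```text
clock: 27.32
position: [595.9, 336.2, 207.0]
ee_rot: [-0.114, 0.994, -0.001, -0.002]
contact_force: [-1.0, -1.1, 0.7]
gripper_width: 85.1
grasp_force: 0.0
```

```bash
python3 -c "
from fit import *
to(594.3,336.7,41,103.5); print(arm.read_state()['position'])"
```

```text
shift [0.0008 0.0012 0.166 ] turn -0.5 tilt [-0.003 -0.003 -1.   ] j6 -2.09
[595.85226361 336.18056437 207.03644388]
```

Request:
servo_tool --pt "1 0.001 0.001 0.05 0 0 -0.5" --pt "1 0.001 0.001 0.1 0 0 -0.5" --pt "1 0.001 0.001 0.14 0 0 -0.5" --pt "1 0.001 0.001 0.166 0 0 -0.5" --pt "1 0.001 0.001 0.166 0 0 -0.5" --pt "0.6 0.001 0.001 0.166 0 0 -0.5" --pt "0.4 0.001 0.001 0.166 0 0 -0.5" --pt "0.4 0.001 0.001 0.166 0 0 -0.5" --pt "0.4 0.001 0.001 0.166 0 0 -0.5" --pt "0.4 0.001 0.001 0.166 0 0 -0.5" --pt "0.4 0.001 0.001 0.166 0 0 -0.5"

```text
clock: 28.7
position: [596.4, 338.0, 45.3]
ee_rot: [-0.118, 0.993, 0.001, 0.001]
contact_force: [-0.1, -1.1, 5.6]
gripper_width: 63.5
grasp_force: 66.9
```

Request:
servo_tool --pt "0.4 0 0 -0.02 0 0 0" --pt "0.4 0 0 -0.06 0 0 0" --pt "0.4 0 0 -0.1 0 0 0" --pt "0.4 0 0 -0.1 0 0 0" --pt "0.4 0 0 -0.1 0 0 0" --pt "0.4 0 0 -0.1 0 0 0"

```text
clock: 29.45
position: [594.2, 336.9, 140.8]
ee_rot: [-0.118, 0.993, -0.001, -0.002]
contact_force: [-0.5, 0.9, -2.5]
gripper_width: 63.7
grasp_force: 66.6
```

```bash
python3 -c "
from fit import *
to(595.5,-93,142,103.5); print(arm.read_state()['position'])"
```

```text
shift [ 9.930e-02 -4.182e-01 -2.000e-04] turn 0.0 tilt [-0.004 -0.002 -1.   ] j6 -2.09
[594.23011639 336.8656747  140.78807238]
```

Request:
servo_tool --pt "0.4 0.012 -0.05 0 0 0 0" --pt "0.4 0.024 -0.1 0 0 0 0" --pt "0.4 0.036 -0.15 0 0 0 0" --pt "0.4 0.048 -0.2 0 0 0 0" --pt "0.4 0.06 -0.25 0 0 0 0" --pt "0.4 0.072 -0.3 0 0 0 0" --pt "0.4 0.083 -0.35 0 0 0 0" --pt "0.4 0.093 -0.39 0 0 0 0" --pt "0.4 0.099 -0.418 0 0 0 0" --pt "0.4 0.099 -0.418 0.03 0 0 0" --pt "0.4 0.099 -0.418 0.06 0 0 0" --pt "0.4 0.099 -0.418 0.06 0 0 0"

```text
clock: 30.95
position: [594.2, -92.3, 79.6]
ee_rot: [-0.117, 0.993, 0.0, -0.004]
contact_force: [-0.3, 0.3, -1.9]
gripper_width: 63.6
grasp_force: 66.9
```

Request:
servo_tool --pt "0.4 0 0 0.01 0 0 0" --pt "0.4 0 0 0.018 0 0 0" --pt "0.4 0 0 0.022 0 0 0" --pt "0.4 0 0 0.023 0 0 0" --pt "0.4 0 0 0.023 0 0 0"

```text
clock: 31.58
position: [597.2, -91.9, 60.5]
ee_rot: [-0.118, 0.993, -0.0, 0.0]
contact_force: [-0.1, -0.2, -2.2]
gripper_width: 63.8
grasp_force: 66.9
```

```bash
python3 -c "
from fit import *
to(595.5,-93,50,103.5)
S=img('side');T=img('top');save(S,'s7.png',(270,150,450,310),4)
p,f=fit([S],'mug',np.array([596,-93,1.8]),55,11);print(p,f)"
```

```text
shift [ 0.0019 -0.0006  0.0105] turn 0.0 tilt [ 0.001 -0.    -1.   ] j6 -1.45
[ 573.22939198 -162.5673522     3.4927488 ] 0.7866535186767578
```

View pics/s7.png

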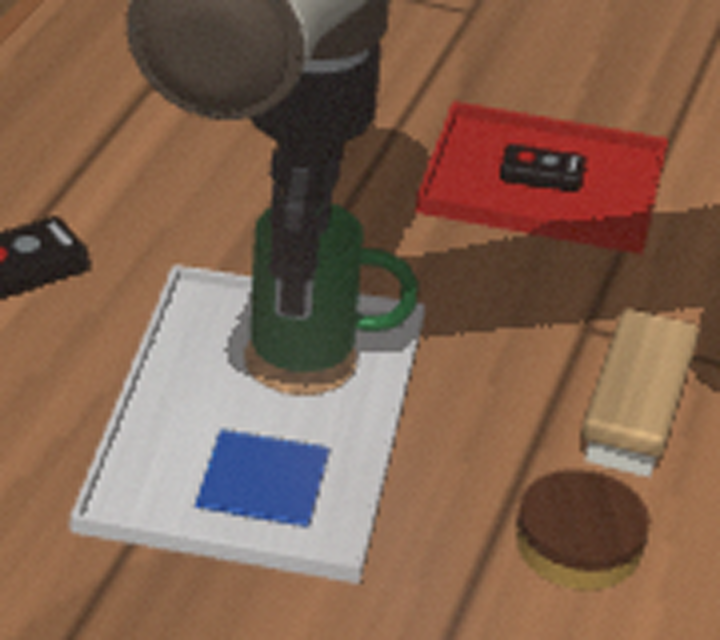

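Mug hovers over the coaster (crop px 305,290). Lower it gently.

Request:
servo_tool --pt "0.4 0.001 -0.0005 0.002 0 0 0" --pt "0.4 0.002 -0.0007 0.004 0 0 0" --pt "0.4 0.002 -0.0007 0.006 0 0 0" --pt "0.4 0.002 -0.0007 0.008 0 0 0" --pt "0.4 0.002 -0.0007 0.009 0 0 0" --pt "0.4 0.002 -0.0007 0.009 0 0 0" --pt "0.4 0.002 -0.0007 0.009 0 0 0"

```text
clock: 32.55
position: [595.3, -93.1, 51.3]
ee_rot: [-0.118, 0.993, -0.0, 0.0]
contact_force: [0.4, -0.0, -2.5]
gripper_width: 63.5
grasp_force: 66.9
```

Request:
servo_tool --pt "0.4 0 0 0.001 0 0 0" --pt "0.4 0 0 0.002 0 0 0" --pt "0.4 0 0 0.002 0 0 0" --pt "0.4 0 0 0.002 0 0 0"

```text
clock: 33.05
position: [595.2, -93.1, 49.2]
ee_rot: [-0.118, 0.993, -0.0, -0.0]
contact_force: [0.6, -0.3, -1.8]
gripper_width: 63.5
grasp_force: 66.9
```

Request:
servo_tool --pt "0.4 0 0 0.0005 0 0 0" --pt "0.4 0 0 0.001 0 0 0" --pt "0.4 0 0 0.001 0 0 0"

```text
clock: 33.42
position: [595.2, -93.1, 48.4]
ee_rot: [-0.118, 0.993, -0.0, 0.0]
contact_force: [-1.0, 1.1, -0.8]
gripper_width: 63.6
grasp_force: 67.3
```

Request:
servo_tool --pt "0.4 0 0 0.0005 0 0 0" --pt "0.4 0 0 0.001 0 0 0" --pt "0.4 0 0 0.001 0 0 0"

```text
clock: 33.8
position: [595.3, -93.1, 48.4]
ee_rot: [-0.118, 0.993, -0.0, 0.0]
contact_force: [-3.0, 1.0, 6.0]
gripper_width: 63.5
grasp_force: 68.0
```

Request:
servo_tool --pt "0.4 0 0 -0.0007 0 0 0" --pt "0.4 0 0 -0.0007 0 0 0" --pt "0.85 0 0 -0.0007 0 0 0" --pt "1 0 0 -0.0007 0 0 0" --pt "1 0 0 -0.0007 0 0 0" --pt "1 0 0 -0.0007 0 0 0" --pt "1 0 0 -0.04 0 0 0" --pt "1 0 0 -0.1 0 0 0" --pt "1 0 0 -0.15 0 0 0" --pt "1 0 0 -0.15 0 0 0" --pt "1 0 0 -0.15 0 0 0"

```text
clock: 35.17
position: [594.6, -93.0, 196.7]
ee_rot: [-0.118, 0.993, 0.0, -0.0]
contact_force: [0.5, -0.5, -0.1]
gripper_width: 85.5
grasp_force: 0.0
```

```bash
python3 -c "
from fit import *
to(452.4,357.9,198,103); print(arm.read_state()['position'])
S=img('side');p,f=fit([S],'mug',np.array([596,-93,1.8]),45);print(p,f)"
```

```text
shift [ 0.0329  0.4716 -0.0009] turn 0.5 tilt [-0.001  0.001 -1.   ] j6 -1.45
[594.61695036 -92.97864972 196.72565839]
[591.68240859 -97.88983495   1.91384773] 0.582441508769989
```

Request:
servo_tool --pt "1 0.0165 0.236 0 0 0 0.5" --pt "1 0.0165 0.236 0 0 0 0.5" --pt "1 0.0165 0.236 0 0 0 0.5" --pt "1 0.0165 0.236 0 0 0 0.5" --pt "1 0.033 0.4715 0 0 0 0.5" --pt "1 0.033 0.4715 0 0 0 0.5" --pt "1 0.033 0.4715 0 0 0 0.5" --pt "1 0.033 0.4715 0 0 0 0.5" --pt "1 0.033 0.4715 0 0 0 0.5" --pt "1 0.033 0.4715 0 0 0 0.5" --pt "1 0.033 0.4715 0 0 0 0.5"

```text
clock: 36.6
position: [452.9, 356.3, 196.6]
ee_rot: [-0.113, 0.994, -0.001, -0.001]
contact_force: [-0.2, 0.0, -0.4]
gripper_width: 85.7
grasp_force: 0.0
```

```bash
python3 -c "
from fit import *
to(452.4,357.9,61.5,103); print(arm.read_state()['position'])
S=img('side');T=img('top')
for d in(S,T):
  p,f=fit([d],'mug',np.array([596,-93,1.8]),45);print(p,f)
im=T['color'].copy();print(im[246,357],im[240,352])
save(T,'t8.png',(260,190,400,300),5)"
```

```text
shift [-0.      0.0018  0.1351] turn -0.0 tilt [-0.001 -0.001 -1.   ] j6 -2.29
[452.89900228 356.29502986 196.58700447]Traceback (most recent call last):
  File "<string>", line 6, in <module>
    p,f=fit([d],'mug',np.array([596,-93,1.8]),45);print(p,f)
        ~~~^^^^^^^^^^^^^^^^^^^^^^^^^^^^^^^^^^^^^^
  File "fit.py", line 30, in fit
    ms=[mask(d,name,proj(d,[p0[0],p0[1],z+30*(name in('mug','flashlight'))]),half) for d in ds]
        ~~~~^^^^^^^^^^^^^^^^^^^^^^^^^^^^^^^^^^^^^^^^^^^^^^^^^^^^^^^^^^^^^^^^^^^^^^
  File "fit.py", line 18, in mask
    m=(l==1+np.argmax(s[1:,4])).astype(np.uint8)
            ~~~~~~~~~^^^^^^^^^
    return _wrapfunc(a, 'argmax', axis=axis, out=out, **kwds)
    return bound(*args, **kwds)
ValueError: attempt to get argmax of an empty sequence
```

Request:
servo_tool --pt "1 0 0.0015 0.04 0 0 0" --pt "1 0 0.0015 0.08 0 0 0" --pt "1 0 0.0015 0.11 0 0 0" --pt "1 0 0.0015 0.133 0 0 0" --pt "1 0 0.0015 0.133 0 0 0" --pt "0.6 0 0.0015 0.133 0 0 0" --pt "0.3 0 0.0015 0.133 0 0 0" --pt "0.2 0 0.0015 0.133 0 0 0" --pt "0.2 0 0.0015 0.133 0 0 0" --pt "0.2 0 0.0015 0.133 0 0 0" --pt "0.2 0 0.0015 0.133 0 0 0"

```text
clock: 38.08
position: [453.0, 359.7, 65.4]
ee_rot: [-0.114, 0.993, 0.001, 0.001]
contact_force: [-0.9, 0.8, 5.2]
gripper_width: 32.2
grasp_force: 59.4
```

Request:
servo_tool --pt "0.2 0 0 -0.02 0 0 0" --pt "0.2 0 0 -0.06 0 0 0" --pt "0.2 0 0 -0.1 0 0 0" --pt "0.2 0 0 -0.1 0 0 0" --pt "0.2 0 0 -0.1 0 0 0" --pt "0.2 0 0 -0.1 0 0 0"

```text
clock: 38.83
position: [451.6, 358.1, 162.2]
ee_rot: [-0.113, 0.994, -0.001, -0.002]
contact_force: [-0.8, 0.5, -2.2]
gripper_width: 32.0
grasp_force: 59.7
```

```bash
python3 -c "
from fit import *
to(576.5,21,162,103); print(arm.read_state()['position'])
T=img('top')
p,f=fit([T],'mug',np.array([596,-93,1.8]),45);print(p,f)"
```

```text
shift [-0.0458 -0.3566  0.0009] turn 0.0 tilt [-0.003 -0.003 -1.   ] j6 -2.29
[451.56774101 358.08362694 162.24379678]
[593.59895024 -94.08574331   1.80047186] 0.17722845077514648
```

Request:
servo_tool --pt "0.2 -0.006 -0.05 0 0 0 0" --pt "0.2 -0.013 -0.1 0 0 0 0" --pt "0.2 -0.019 -0.15 0 0 0 0" --pt "0.2 -0.026 -0.2 0 0 0 0" --pt "0.2 -0.032 -0.25 0 0 0 0" --pt "0.2 -0.038 -0.3 0 0 0 0" --pt "0.2 -0.043 -0.335 0 0 0 0" --pt "0.2 -0.0458 -0.3566 0 0 0 0" --pt "0.2 -0.0458 -0.3566 0 0 0 0" --pt "0.2 -0.0458 -0.3566 0.03 0 0 0" --pt "0.2 -0.0458 -0.3566 0.06 0 0 0" --pt "0.2 -0.0458 -0.3566 0.075 0 0 0"

```text
clock: 40.38
position: [576.1, 22.4, 87.1]
ee_rot: [-0.114, 0.993, -0.0, -0.002]
contact_force: [-0.6, 0.4, -1.9]
gripper_width: 32.5
grasp_force: 60.0
```

Request:
servo_tool --pt "0.2 0 0 0.003 0 0 0" --pt "0.2 0 0 0.006 0 0 0" --pt "0.2 0 0 0.008 0 0 0" --pt "0.2 0 0 0.008 0 0 0" --pt "0.2 0 0 0.008 0 0 0"

```text
clock: 41.0
position: [577.7, 21.9, 81.7]
ee_rot: [-0.114, 0.994, 0.0, 0.0]
contact_force: [-0.1, -0.5, -1.6]
gripper_width: 31.8
grasp_force: 60.0
```

```bash
python3 -c "
from fit import *
to(576.5,21,70,103); print(arm.read_state()['position'])
S=img('side');save(S,'s9.png',(270,170,430,310),4)"
```

```text
shift [ 0.0014 -0.0006  0.0117] turn 0.0 tilt [ 0.001  0.    -1.   ] j6 -1.66
[577.70372926  21.94547858  81.65607638]
```

View pics/s9.png

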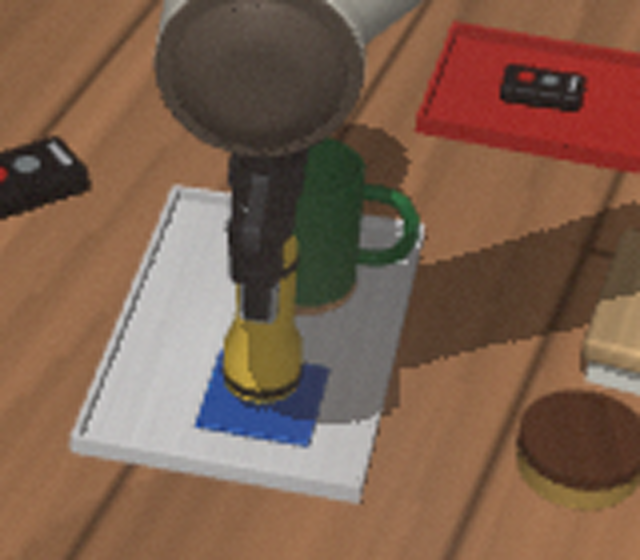

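Flashlight hovers above the pad (crop px 263,390), mug standing on the coaster. Lower it.

Request:
servo_tool --pt "0.2 0.001 -0.0006 0.003 0 0 0" --pt "0.2 0.0012 -0.0006 0.006 0 0 0" --pt "0.2 0.0012 -0.0006 0.009 0 0 0" --pt "0.2 0.0012 -0.0006 0.011 0 0 0" --pt "0.2 0.0012 -0.0006 0.0115 0 0 0" --pt "0.2 0.0012 -0.0006 0.0115 0 0 0" --pt "0.2 0.0012 -0.0006 0.0115 0 0 0"

```text
clock: 41.92
position: [576.5, 21.1, 69.8]
ee_rot: [-0.114, 0.994, 0.0, 0.0]
contact_force: [-0.5, 0.3, -0.7]
gripper_width: 32.2
grasp_force: 60.0
```

Request:
servo_tool --pt "0.2 0 0 0.0007 0 0 0" --pt "0.2 0 0 0.0014 0 0 0" --pt "0.2 0 0 0.0014 0 0 0" --pt "0.2 0 0 0.0014 0 0 0"

```text
clock: 42.42
position: [576.5, 21.1, 68.5]
ee_rot: [-0.114, 0.994, -0.0, 0.0]
contact_force: [-0.3, -0.3, -0.6]
gripper_width: 31.8
grasp_force: 60.1
```

Request:
servo_tool --pt "0.2 0 0 0.0005 0 0 0" --pt "0.2 0 0 0.0008 0 0 0" --pt "0.2 0 0 0.0008 0 0 0"

```text
clock: 42.8
position: [576.6, 21.1, 68.4]
ee_rot: [-0.114, 0.994, -0.0, 0.0]
contact_force: [-1.3, -0.2, 5.6]
gripper_width: 31.9
grasp_force: 60.3
```

Contact. Release, lift and move away so the cameras can see.

Request:
servo_tool --pt "0.2 0 0 -0.0005 0 0 0" --pt "0.2 0 0 -0.0005 0 0 0" --pt "0.6 0 0 -0.0005 0 0 0" --pt "0.8 0 0 -0.0005 0 0 0" --pt "0.8 0 0 -0.0005 0 0 0" --pt "0.8 0 0 -0.0005 0 0 0" --pt "0.8 0 0 -0.04 0 0 0" --pt "0.8 0 0 -0.1 0 0 0" --pt "0.8 0 0 -0.16 0 0 0" --pt "0.8 0 0 -0.17 0 0 0"

```text
clock: 44.05
position: [578.8, 21.4, 243.1]
ee_rot: [-0.114, 0.993, 0.0, 0.005]
contact_force: [0.3, 0.4, -0.5]
gripper_width: 68.6
grasp_force: 0.0
```

Request:
servo_tool --pt "1 0.05 -0.25 0 0 0 0" --pt "1 0.05 -0.25 0 0 0 0" --pt "1 0.05 -0.25 0 0 0 0" --pt "1 0.05 -0.25 0 0 0 0" --pt "1 0.13 -0.4 0 0 0 0" --pt "1 0.13 -0.4 0 0 0 0" --pt "1 0.13 -0.4 0 0 0 0" --pt "1 0.13 -0.4 0 0 0 0" --pt "1 0.13 -0.4 0 0 0 0" --pt "1 0.13 -0.4 0 0 0 0"

```text
clock: 45.3
position: [540.5, -396.7, 237.3]
ee_rot: [-0.114, 0.993, 0.0, -0.0]
contact_force: [-0.2, -0.1, 0.1]
gripper_width: 85.1
grasp_force: 0.0
```

```bash
python3 - <<'E'
from fit import *
print(arm.read_state()['position'])
T,S=img('top'),img('side')
for d in(T,S):
    for k,g in(('mug',(596,-93,1.8)),('flashlight',(577,21,0.)),('blue_pad',(576.5,21,.18))):
        p,f=fit([d],k,np.array(g),45);print(k,np.round(p,2),round(f,3))
def crop(d,x0,y0,w,h,s=4):
    R=cv2.resize(d['color'][y0:y0+h,x0:x0+w],None,fx=s,fy=s,interpolation=cv2.INTER_CUBIC)
    for k,p,z in(('coaster',(595.8,-93.3,0),4),('mug',(595.5,-93.3,1.8),8),('flashlight',(576.5,21,0),8),('blue_pad',(576.5,21.2,.175),4)):
      for part in M[k]:
        c,q=np.cos(p[2]),np.sin(p[2]); wd=part@np.array([[c,-q,0],[q,c,0],[0,0,1]]).T+[p[0],p[1],z]
        uv=(np.array([proj(d,x) for x in wd])-[x0,y0]+.5)*s
        cv2.polylines(R,[cv2.convexHull(uv.astype(np.float32)).astype(np.int32)],True,(255,0,255),1)
    return R
a=crop(T,270,200,100,140);b=crop(S,290,190,100,140)
cv2.imwrite('pics/f.png',np.hstack([a,b])[:,:,::-1])
E
```

```text
[ 540.4721726  -396.65845097  237.31223991]
mug [593.05 -94.27   1.79] 0.177
flashlight [5.7486e+02 1.9650e+01 1.1000e-01] 0.204
blue_pad [5.753e+02 2.146e+01 1.500e-01] 0.099
mug [ 597.6  -116.76    1.42] 0.417
flashlight [5.768e+02 1.516e+01 4.000e-02] 0.139
blue_pad [5.7535e+02 2.0220e+01 1.8000e-01] 0.062
```

View pics/f.png

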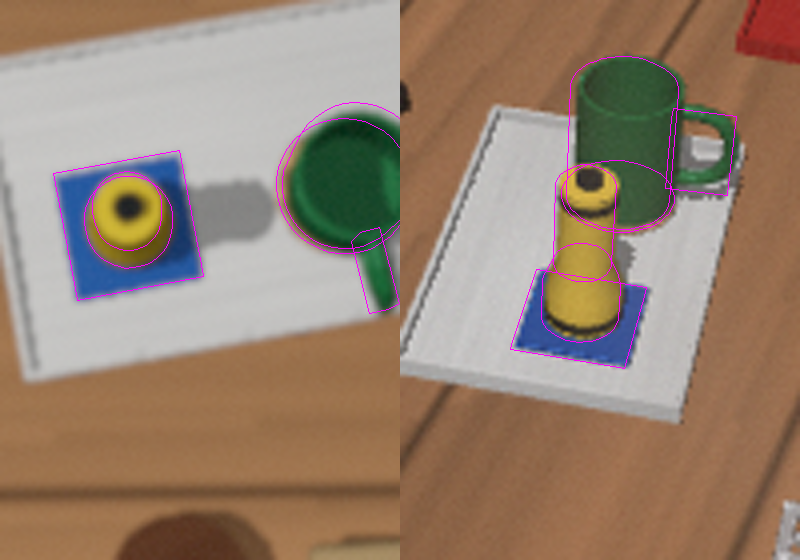

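```bash
python3 - <<'E'
from fit import *
T=img('top')
c=cv2.imread('pics/c4.png'); h=cv2.cvtColor(c,cv2.COLOR_BGR2HSV).astype(int)
m=((h[...,0]<28)&(h[...,1]>55)).astype(np.uint8); m[:,:392]=0;m[:185]=0;m[380:]=0;m[:,572:]=0
n,l,s,cen=cv2.connectedComponentsWithStats(m); i=1+np.argmax(s[1:,4]); print(s[i])
uv=(s[i][:2]+s[i][2:4]/2)/5-.5+[260,190]; print('coaster bbox c',ray(T,uv,8)); uv2=cen[i]/5-.5+[260,190]; print('cent',ray(T,uv2,8),'equiv dia mm',2*np.sqrt(s[i][4]/np.pi)/5*1290/614)
# mug rim circle: fit the body by green mask with handle opened away, both in t0 and now
for name,im in(('start',cv2.imread('pics/top0.png')),('now',T['color'][:,:,::-1])):
    im=cv2.resize(np.ascontiguousarray(im[200:300,320:400]),None,fx=5,fy=5,interpolation=cv2.INTER_CUBIC)
    h=cv2.cvtColor(im,cv2.COLOR_BGR2HSV).astype(int); m=((h[...,0]>45)&(h[...,0]<95)&(h[...,1]>75)).astype(np.uint8)
    m=cv2.morphologyEx(m,cv2.MORPH_CLOSE,np.ones((15,15))); m=cv2.morphologyEx(m,cv2.MORPH_OPEN,cv2.getStructuringElement(2,(71,71)))
    k=cv2.findContours(m,0,1)[0]; k=max(k,key=cv2.contourArea); x,y,w,hh=cv2.boundingRect(k)
    e=np.array([[x,y],[x+w,y+hh]])/5-.5+[320,200]
    print(name,e.ravel(),'top edge->',ray(T,[e[:,0].mean(),e[0,1]],93)[:2],'right->',ray(T,[e[1,0],e[:,1].mean()],93)[:2])
for p in((593,-94),(595.5,-93.3),(597.5,-93)):
    r=[proj(T,x+[p[0],p[1],8]) for x in circ(33,85)]+[proj(T,x+[p[0],p[1],8]) for x in circ(33,0)]; r=np.array(r); print(p,r.min(0),r.max(0))
E
```

```text
[  397   205   165   163 20881]
coaster bbox c [594.11839258 -92.80031668   8.        ]
cent [594.79224872 -92.59769397   8.        ] equiv dia mm 68.5144287103749
start [341.1 226.1 374.5 259.9] top edge-> [626.62868644 -91.69307959] right-> [ 592.4870739  -124.15613854]
now [342.1 228.1 375.3 262.1] top edge-> [622.60022373 -93.4035828 ] right-> [ 588.2849134  -125.64730097]
(593, -94) [340.43665621 226.40163384] [375.92851597 262.81864983]
(595.5, -93.3) [340.08690969 225.15924212] [375.54676279 261.64210944]
(597.5, -93) [339.92984559 224.16441541] [375.3724009  260.69988745]
```

The flashlight is centred on the pad. The mug is upright and about 2–3 mm from the coaster centre. The fob lies flat in the dish, and the gripper is clear of everything.

```bash
python3 -c "
from bench import arm
print(arm.job_done())"
```

```text
the job is handed in; nothing more can be done
None
```

The job is handed in: the fob lies flat, buttons up, in the red dish, and the mug and flashlight are back on the coaster and pad (mug about 2–3 mm off centre), in the order asked and at about 45 s of the 141 s.

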